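# Nudge the slingshot kicker arm home in the corner stop

### The arm

A 6-joint arm with a two-finger parallel gripper is mounted at the origin on the work surface. World frame = base frame: x ahead of the robot, y to its left, z up, the work surface at z = 0. Lengths are in mm, angles in rad, forces in N, time in s.
With the tool pointing down it reaches from about 350 to 975 mm from the base axis. Payload 17.4 kg.
Tool frame: the origin (TCP) lies between the finger pads; the fingertips stand 19 mm ahead of it and the grasp point (between the pads) is the TCP; z points along the fingers, y is the line along which they close (so a half turn about z gives the same grasp; the last joint's range is limited). The gripper opens to 85 mm and grips with 20 to 120 N. Pads are 22 mm wide; open, the fingers measure 114 mm over their backs; the gripper's body (76 mm by 85 mm) begins 54 mm behind the grasp point. The pads swing forward as they close: fully open they stand 13 mm farther back than shut.
Start: joints at [-1.368, 0.116, 1.442, -0, 1.584, -0.038], TCP at [160.964, -655.533, 250.303] pointing down, gripper open.
Joint ranges: [-2.83, 2.83], [-0.83, 2.19], [0.07, 2.5], [-1.14, 4.28], [0.01, 3], [-2.97, 2.97]. Speed limits (rad/s): [1.89, 1.89, 2.22, 3.14, 3.14, 3.14].

### API

Orientations are given as a rotation vector (axis times angle).
In Python, from cell import robot, snapshot gives the robot as it stands.
- The arm moves only by the tool servo_tool, never from a script. Its argument "rows" is a list that holds one entry, the list of rows, each a list of 5 numbers: the shift along the tool's x, y, z in mm, then the turn about the tool's z in degrees, then the opening, from 0 (shut) to 1 (fully open). A call has 1 to 20 rows; each row is the pose to reach, as a shift and turn from the pose commanded when the call began, along the tool's axes at that moment; what a row does not reach only later rows make up. A row lasts 1/10 s, in which the tool goes at most 50 mm and 8.59 degrees, less where a joint would pass 70% of its speed; a pose out of reach is approached as far as the arm can. A call with a gripper value outside its range is refused whole. The fingers move at their own pace and stop on an object; the grip force is fixed at half the most. Time passes only in rows, so rows that repeat a pose let the fingers close. It gives the time, the measured TCP pose, the force, the opening and the grip force at its end, in the units of the state.
- robot.read_state(): the state, without advancing time (a new reading comes with each control period).
- snapshot(name): name is "scene" or "top" or "wrist"; returns a dict with "img" (480x640x3 uint8, red, green, blue), "camera_matrix" (3x3 intrinsics, pixels), "k1" (the pictures are not rectified: a ray, as slopes to the right and down, at radius r is drawn at 1 + k1 r^2 times it, then the intrinsics apply), "world_from_camera" (4x4, takes a point from camera to world coordinates); the wrist camera has in their place "mount" (4x4, takes a point from camera to tool coordinates, whose origin is the TCP and whose axes are the flange's). Camera axes: x right, y up, looking along -z (the intrinsics and any distortion apply to the point x, -y, -z); pixel columns grow to the right and rows downward; lengths in mm; the calibration is good to about 2 mm. A picture is of the moment at which its call begins: read the wrist's pose just before it. There is no depth.
- robot.hand_in(): hands the job in; it is judged then, once.
The state is a dict: "time_s": time; "joints": joint angles; "dq": joint speeds; "effort": joint torques, N m; "position": TCP position; "tcp_rot": TCP orientation; "ft_force": force on the tool from outside, world axes, zero at the start; "wrist_torque": the same for the moment, N m; "finger_gap": finger opening in mm; "grasp_force": force on a finger pad.
Only numpy, scipy, OpenCV 4.12 (cv2) and the standard library are available. Lean on these libraries where they do the work, as an engineer would, in place of code of your own. Each camera call takes 0.05 s, during which the arm holds its last target. There are 200 camera calls.

### The job

Push the nickel kicker arm along the zinc top with the fingertips until its long side lies flush along the long birch fence and its round hub end is up against the short end stop, then take the hand away. Push gently and keep the arm flat on the zinc the whole time: do not pinch it or lift it. Leave the bumper cap, the bobbin and the star post where they stand.

Things in the scene. Friction and masses are not known exactly. Their poses are not given: they have to be found in the camera images.
- kicker: Nickel-plated kicker arm flat on the zinc, about 220 g, slides at 1-5 N. Bar 110 mm long (y, -55 to +55), 24 wide (x), 12 thick. The -y end is a round hub: half circle 24 mm across, 20 high, tip at y = -55. The +y end is square with an upright tab 29 mm high, 18 wide, at y 45 to 53. Origin: centre of underside, z up. Starts 7-12 cm off the fence, within 25 deg of it, hub towards the end stop.
- hub (a point): Centre of the top of the kicker arm's round hub, 20 mm above the zinc when it lies flat, 43 mm from the arm's origin along its -y axis.
- stop: Fixed birch L-shaped stop, 16 mm high. Origin: inside corner, on the zinc; z up. Long fence: inside face at x = 0, runs along +y for 220 mm, 22 thick towards +x (away from robot). Short end stop: inside face at y = 0, runs along -x (to the robot) for 80 mm, 22 thick towards -y. Work area: x < 0, y > 0. Fully home, the kicker's origin is at x = -12, y = 55 mm here, y axes parallel.
- cap: Loose green plastic pop bumper cap, a low dome 72 mm across and 26 mm high, standing beyond the outer side of the end stop. Leave alone. Origin: centre of the underside.
- bobbin: Loose white nylon coil bobbin standing on end behind the fence, 38 mm across the flanges, 45 mm high. Leave alone. Origin: centre of the underside.
- starpost: Loose translucent blue star post standing upright past the open end of the fence, 26 mm across, 34 mm high. Leave alone. Origin: centre of the underside.
Not all that is in view belongs to the job. What is shaped like the kicker but black, blue or green is not meant.

How it is judged (in metres and radians):
At the end, for the whole second after the job is handed in: The kicker arm lies flat and still, hub end at the end stop: its centre within 3.5 mm of fully home off the fence and off the end stop, its long side within 0.045 rad (2.6 degrees) of the fence; cap, bobbin and star post within 12 mm of where they stood (x of kicker in the frame of stop between -0.0155 and -0.0095 m and y of kicker in the frame of stop between 0.052 and 0.0585 m and y of hub in the frame of stop below 0.02 m and angle between the y axis of kicker and the y axis of stop, either way round below 0.045 rad and angle between kicker's own z axis and vertical below 0.05 rad and height (world z) of kicker below 0.003 m and linear speed of kicker below 0.01 m/s and distance of each of cap, bobbin, starpost from where it was at the start of the episode below 0.012 m); the robot touches nothing.
It fails at once if the kicker arm is lifted off the zinc (over 8 mm) (height (world z) of kicker above 0.008 m).
It fails at once if the kicker arm is tipped up (over 0.2 rad) (angle between kicker's own z axis and vertical above 0.2 rad).
It fails at once if the fingers press on the kicker arm with more than 30 N, as in a pinch or a hard shove (contact force between the fingers and kicker above 30 N).
It fails at once if the bumper cap, the bobbin or the star post is moved more than 12 mm (distance of any of cap, bobbin, starpost from where it was at the start of the episode above 0.012 m).
It also fails if it takes over 54 s, if anything falls off the work surface, if the arm or the gripper's body presses on something with over 40 N, if the wrist force passes 120 N, or if a joint passes its speed limit or range.

## Working session

There is one attempt and no reset: what is moved stays moved. The work goes in short steps, Python scripts to look and compute and a tool call to move; the robot and the scene stay as the last step left them, time stands still between calls to the robot, and variables do not carry over. Pictures are saved under pics/ and viewed, at most 10 in all, crops included, and the job is handed in when it is done.

Besides the shell and the picture viewer there is one more tool, called after "Call:" as name(argument=value, ...), one argument or row to a line, values as JSON. servo_tool: Moves the arm, as the interface text tells. Its arguments: {"type":"object","properties":{"rows":{"type":"array","items":{"type":"array","items":{"type":"array","items":{"type":"number"}}}}},"required":["rows"]}

```bash
mkdir -p pics; cat > h.py <<'E'
import numpy as np, cv2
from cell import robot, snapshot
def px2w(s,uv,z):
    K=np.array(s["camera_matrix"],float);T=np.array(s["world_from_camera"],float);k=s["k1"]
    out=[]
    for u,v in np.atleast_2d(uv):
        p=cv2.undistortPoints(np.array([[[u,v]]],float),K,np.array([k,0,0,0.]))[0,0]
        d=T[:3,:3]@np.array([p[0],-p[1],-1]);o=T[:3,3]
        out.append(o+d*(z-o[2])/d[2])
    return np.array(out)
def w2px(s,P):
    K=np.array(s["camera_matrix"],float);T=np.array(s["world_from_camera"],float)
    c=(np.atleast_2d(P)-T[:3,3])@T[:3,:3]*[1,-1,-1]
    return cv2.projectPoints(c,np.zeros(3),np.zeros(3),K,np.array([s["k1"],0,0,0.]))[0][:,0]
def save(s,n): cv2.imwrite("pics/"+n+".png",s["img"][:,:,::-1])
E
python3 - <<'E'
from h import *
for n in("scene","top"):
    s=snapshot(n);save(s,n+"0");print(n,np.round(s["world_from_camera"],3).tolist(),s["camera_matrix"],s["k1"])
r=robot.read_state();print(r["position"],r["tcp_rot"],r["time_s"])
E
```

```text
scene [[0.017, -0.834, 0.552, 1010.161], [1.0, 0.015, -0.008, 53.386], [-0.002, 0.552, 0.834, 687.245], [0.0, 0.0, 0.0, 1.0]] [[529.70195584   0.         319.83776147]
 [  0.         529.70195584 240.95369989]
 [  0.           0.           1.        ]] 0.038476116481940895
top [[0.118, 0.972, -0.202, 421.966], [-0.993, 0.115, -0.023, 21.446], [0.001, 0.203, 0.979, 914.989], [0.0, 0.0, 0.0, 1.0]] [[513.03864065   0.         317.94598087]
 [  0.         513.03864065 248.10559659]
 [  0.           0.           1.        ]] -0.14619284697045282
[ 160.91865653 -655.37833629  249.59578112] [-3.11773484e+00 -3.77165738e-01  1.47738480e-04] 0.1
```

View pics/top0.png

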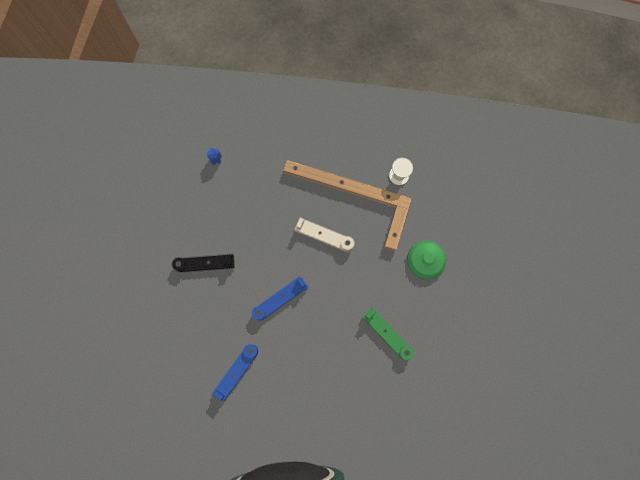

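View pics/scene0.png

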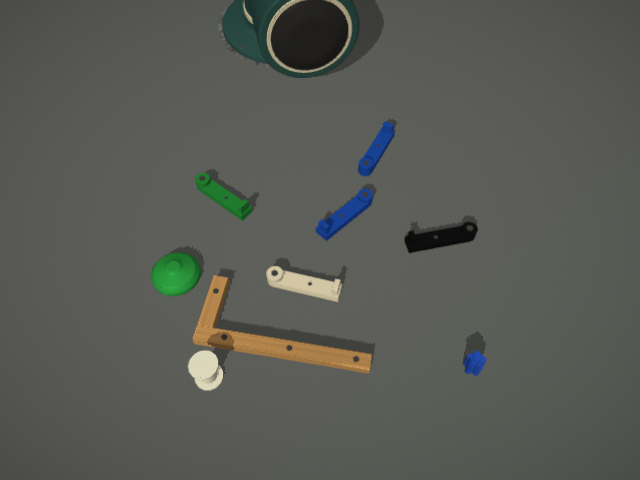

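Top view: the kicker-shaped objects are black (205,263), blue (280,300), blue (237,372), green (388,335) and pale nickel (323,235). I choose the nickel one, with its hub at (347,243) towards the end stop. The stop's corner is near (405,203), the bobbin at (400,172), the cap at (427,259) and the star post at (214,156). The scene view agrees. Next is a close crop.

```bash
python3 - <<'E'
from h import *
a=cv2.imread("pics/top0.png")[150:260,275:421];b=cv2.imread("pics/scene0.png")[255:385,190:380]
a=cv2.resize(a,None,fx=4,fy=4,interpolation=cv2.INTER_CUBIC)
b=cv2.resize(b,None,fx=4,fy=4,interpolation=cv2.INTER_CUBIC)
cv2.imwrite("pics/c_top.png",a);cv2.imwrite("pics/c_scene.png",b)
E
```

```text
(no output)
```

View pics/c_top.png

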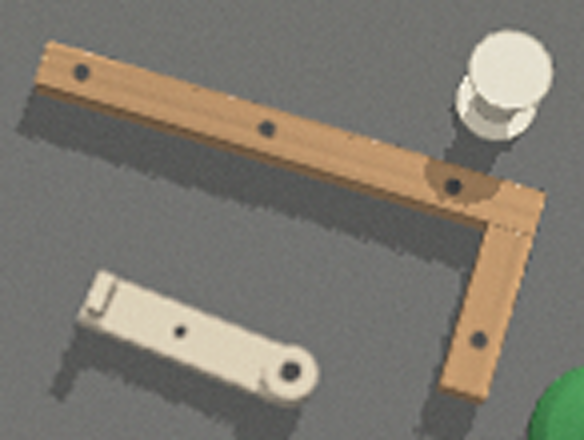

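View pics/c_scene.png

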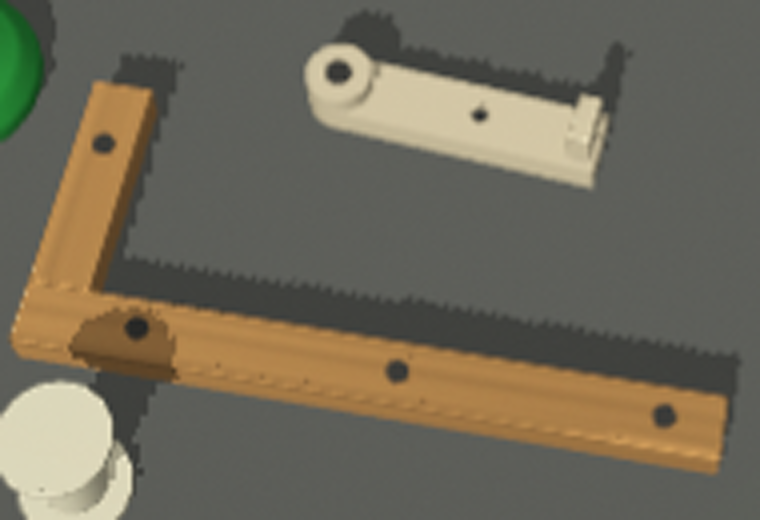

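```bash
cat > m.py <<'E'
from h import *
T=snapshot("top");S=snapshot("scene")
P={"hub":((291,371),(339,72),20),"ctr":((180,331),(480,115),12),"inner":((487,226),(103,293),16),"outer":((545,193),(14,332),16),"tipin":((442,388),(155,92),16),"tipout":((485,400),(95,82),16),"fend_in":((37,85),(728,397),16),"fend_out":((48,42),(720,462),16),
"hole1":((81,72),(665,416),16),"hole3":((453,186),(136,328),16),"holestop":((479,340),(104,143),16)}
W={}
for k,(a,b,z) in P.items():
    A=px2w(T,[275+a[0]/4-.4,150+a[1]/4-.4],z)[0];B=px2w(S,[190+b[0]/4-.4,255+b[1]/4-.4],z)[0]
    W[k]=(A[:2],B[:2])
    print(k,A[:2].round(1),B[:2].round(1))
for i in(0,1):
    g=lambda k:W[k][i]
    f=g("fend_in")-g("inner");f2=g("hole1")-g("hole3");k=g("ctr")-g("hub");t=g("tipin")-g("inner")
    an=lambda v:np.degrees(np.arctan2(v[1],v[0])).round(1)
    print("len",*[np.linalg.norm(v).round(1) for v in(f,t,k)],"ang",an(f),an(f2),an(t),an(k))
    th=np.arctan2(f2[1],f2[0]);yh=np.array([np.cos(th),np.sin(th)]);xh=np.array([yh[1],-yh[0]])
    for n in("ctr","hub"): d=g(n)-g("inner");print(n,(d@xh).round(1),(d@yh).round(1))
E
python3 m.py
```

```text
hub [623.   -8.5] [622.4  -7.5]
ctr [637.3  43.1] [636.7  43.4]
inner [702.1 -90.6] [705.8 -85.9]
outer [ 721.1 -116. ] [ 719.4 -114.5]
tipin [624.2 -76.9] [627.2 -74.4]
tipout [621.  -96.6] [622.6 -96.5]
fend_in [745.1 122.6] [747.  125.2]
fend_out [766.8 120.3] [769.2 121. ]
hole1 [753.8 103.1] [753.3 103.9]
hole3 [719.2 -73.5] [718.8 -73.5]
holestop [648.2 -91.5] [647.8 -90.9]
len 217.5 79.1 53.5 ang 78.6 78.9 170.0 74.5
ctr -89.2 118.8
hub -93.3 65.4
len 215.1 79.4 52.9 ang 78.9 79.0 171.7 74.3
ctr -92.4 113.8
hub -96.8 61.0
```

Call:
servo_tool(
  rows=[
    [[584, -571, 0, 24.8, 0.7], [584, -571, 0, 24.8, 0.7], [584, -571, 0, 24.8, 0.7], [584, -571, 0, 24.8, 0.7], [584, -571, 0, 24.8, 0.7], [584, -571, 0, 24.8, 0.7], [584, -571, 0, 24.8, 0.7], [584, -571, 0, 24.8, 0.7], [584, -571, 0, 24.8, 0.7], [584, -571, 0, 24.8, 0.7], [584, -571, 0, 24.8, 0.7], [584, -571, 0, 24.8, 0.7], [584, -571, 0, 24.8, 0.7], [584, -571, 0, 24.8, 0.7], [584, -571, 0, 24.8, 0.7], [584, -571, 0, 24.8, 0.7], [584, -571, 0, 24.8, 0.7], [584, -571, 0, 24.8, 0.7], [584, -571, 0, 24.8, 0.7], [584, -571, 0, 24.8, 0.7]],
  ],
)

```text
time_s: 2.2
position: [591.5, 37.2, 250.4]
tcp_rot: [3.127, -0.303, 0.0]
ft_force: [0.8, -0.4, -0.0]
finger_gap: 59.8
grasp_force: 0.0
```

Call:
servo_tool(
  rows=[
    [[0, 0, 50, 0, 0.7], [0, 0, 100, 0, 0.7], [0, 0, 150, 0, 0.7], [0, 0, 185, 0, 0.7], [0, 0, 205, 0, 0.7], [0, 0, 215, 0, 0.7], [0, 0, 220, 0, 0.7], [0, 0, 220, 0, 0.7]],
  ],
)

```text
time_s: 3.0
position: [592.2, 37.8, 30.9]
tcp_rot: [-3.127, 0.302, -0.001]
ft_force: [-0.2, -0.0, 0.1]
finger_gap: 60.2
grasp_force: 0.0
```

```bash
python3 - <<'E'
from h import *
s=snapshot("scene");t=snapshot("top")
r=robot.read_state();print(r["position"],r["ft_force"])
a=s["img"][180:330,180:380];b=t["img"][150:300,240:440]
im=np.hstack([cv2.resize(i,None,fx=3.8 if 0 else 2,fy=2,interpolation=cv2.INTER_CUBIC) for i in(a,b)])
cv2.imwrite("pics/d.png",im[:,:,::-1])
E
```

```text
[592.57787482  38.06885689  31.73639639] [-0.38127988  0.24815445  0.9105295 ]
```

View pics/d.png

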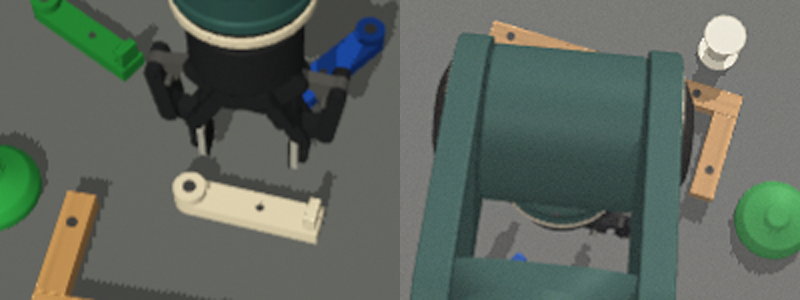

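The crop shows both fingertips, at (203,150) and (295,165), behind the kicker's near side and spanning its middle. Now I lower them gently to find the zinc.

Call:
servo_tool(
  rows=[
    [[0, 0, 3, 0, 0.7], [0, 0, 6, 0, 0.7], [0, 0, 8, 0, 0.7], [0, 0, 8, 0, 0.7]],
  ],
)

```text
time_s: 3.5
position: [591.8, 38.3, 22.0]
tcp_rot: [3.127, -0.301, -0.001]
ft_force: [1.0, 1.0, -1.1]
finger_gap: 59.8
grasp_force: 0.0
```

Call:
servo_tool(
  rows=[
    [[0, 0, 1, 0, 0.7], [0, 0, 2, 0, 0.7], [0, 0, 2, 0, 0.7]],
  ],
)

```text
time_s: 3.8
position: [591.9, 38.3, 20.2]
tcp_rot: [3.127, -0.301, -0.0]
ft_force: [0.1, -0.2, -0.7]
finger_gap: 59.8
grasp_force: 0.0
```

```bash
python3 - <<'E'
from h import *
s=snapshot("scene")
r=robot.read_state();print(r["position"],r["ft_force"])
a=s["img"][220:310,230:370]
cv2.imwrite("pics/e.png",cv2.resize(a,None,fx=5,fy=5,interpolation=cv2.INTER_CUBIC)[:,:,::-1])
E
```

```text
[591.92212938  38.2659846   20.26067311] [0.46313886 0.13152085 0.14726258]
```

View pics/e.png

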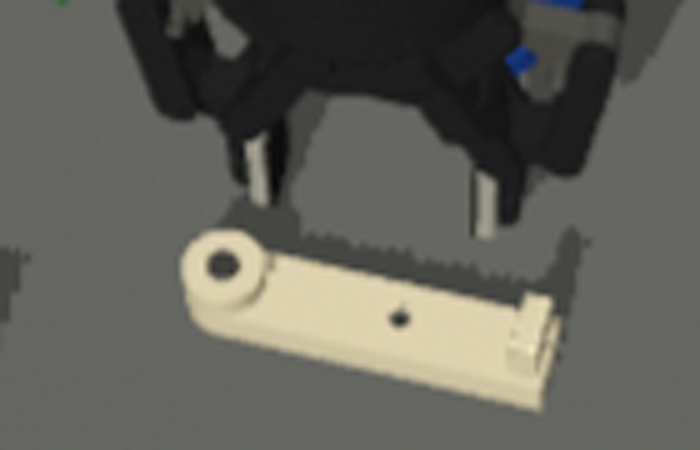

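Call:
servo_tool(
  rows=[
    [[0, 0, 1, 0, 0.7], [0, 0, 2, 0, 0.7], [0, 0, 2, 0, 0.7]],
  ],
)

```text
time_s: 4.15
position: [591.9, 38.3, 18.1]
tcp_rot: [3.127, -0.301, -0.0]
ft_force: [-0.5, 0.2, -0.8]
finger_gap: 60.0
grasp_force: 0.0
```

Call:
servo_tool(
  rows=[
    [[0, 0, 1, 0, 0.7], [0, 0, 1, 0, 0.7]],
  ],
)

```text
time_s: 4.35
position: [591.9, 38.3, 17.2]
tcp_rot: [3.127, -0.301, -0.0]
ft_force: [-0.4, 0.7, 0.7]
finger_gap: 59.8
grasp_force: 0.0
```

Call:
servo_tool(
  rows=[
    [[0, 0, 1, 0, 0.7], [0, 0, 1, 0, 0.7]],
  ],
)

```text
time_s: 4.55
position: [591.9, 38.3, 16.2]
tcp_rot: [3.127, -0.301, -0.0]
ft_force: [0.1, 0.3, -0.9]
finger_gap: 59.9
grasp_force: 0.0
```

Call:
servo_tool(
  rows=[
    [[0, 0, 1, 0, 0.7], [0, 0, 1, 0, 0.7]],
  ],
)

```text
time_s: 4.75
position: [591.9, 38.3, 15.2]
tcp_rot: [3.127, -0.301, -0.0]
ft_force: [-1.0, -0.0, -0.2]
finger_gap: 59.5
grasp_force: 0.0
```

Call:
servo_tool(
  rows=[
    [[0, 0, 1, 0, 0.7], [0, 0, 1, 0, 0.7]],
  ],
)

```text
time_s: 4.95
position: [591.9, 38.3, 14.2]
tcp_rot: [3.127, -0.301, -0.0]
ft_force: [-0.3, -0.1, 0.6]
finger_gap: 60.0
grasp_force: 0.0
```

Call:
servo_tool(
  rows=[
    [[5, 0, 0, 0, 0.7], [9, 0, 0, 0, 0.7], [13, 0, 0, 0, 0.7], [17, 0, 0, 0, 0.7], [21, 0, 0, 0, 0.7], [25, 0, 0, 0, 0.7], [29, 0, 0, 0, 0.7], [33, 0, 0, 0, 0.7], [37, 0, 0, 0, 0.7], [40, 0, 0, 0, 0.7]],
  ],
)

```text
time_s: 5.95
position: [631.5, 30.6, 14.2]
tcp_rot: [-3.127, 0.301, 0.0]
ft_force: [-2.2, 0.4, 0.7]
finger_gap: 59.9
grasp_force: 1.1
```

```bash
python3 - <<'E'
from h import *
s=snapshot("scene")
r=robot.read_state();print(r["position"],r["ft_force"])
a=s["img"][225:385,190:380]
cv2.imwrite("pics/f.png",cv2.resize(a,None,fx=3.7,fy=3.7,interpolation=cv2.INTER_CUBIC)[:,:,::-1])
E
```

```text
[631.81319735  30.50640754  14.27219423] [-0.04827254 -0.92620763  0.6204638 ]
```

View pics/f.png

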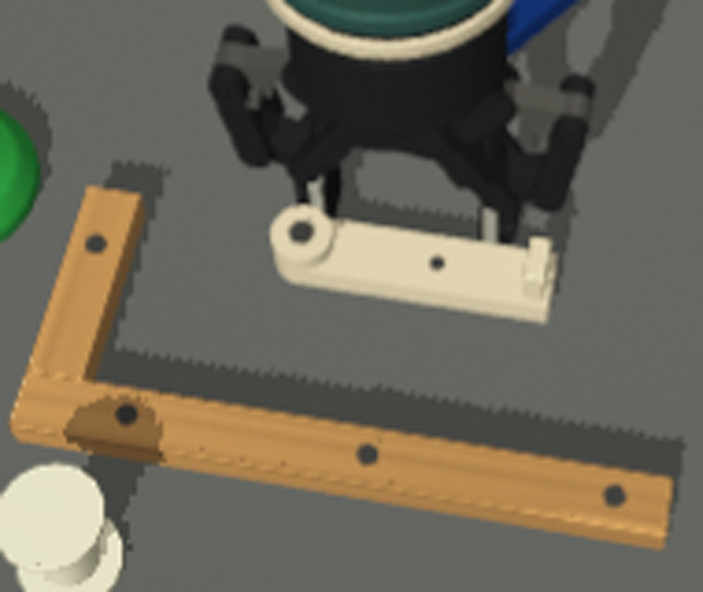

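The kicker, with its hub at (300,232) in the crop, is now parallel to the fence and rests on both fingers. I continue the push.

Call:
servo_tool(
  rows=[
    [[4, 0, 0, 0, 0.7], [8, 0, 0, 0, 0.7], [12, 0, 0, 0, 0.7], [16, 0, 0, 0, 0.7], [20, 0, 0, 0, 0.7], [24, 0, 0, 0, 0.7], [28, 0, 0, 0, 0.7], [32, 0, 0, 0, 0.7], [36, 0, 0, 0, 0.7], [40, 0, 0, 0, 0.7], [44, 0, 0, 0, 0.7], [47, 0, 0, 0, 0.7], [50, 0, 0, 0, 0.7]],
  ],
)

```text
time_s: 7.3
position: [680.5, 21.0, 14.3]
tcp_rot: [3.127, -0.301, -0.0]
ft_force: [-1.4, 0.5, -0.2]
finger_gap: 59.7
grasp_force: 0.8
```

```bash
python3 - <<'E'
from h import *
s=snapshot("scene")
r=robot.read_state();print(r["position"],r["ft_force"])
a=s["img"][240:385,190:380]
cv2.imwrite("pics/g.png",cv2.resize(a,None,fx=4,fy=4,interpolation=cv2.INTER_CUBIC)[:,:,::-1])
E
```

```text
[680.85713481  20.96460059  14.33499443] [-1.04809501 -0.27000732  0.4248638 ]
```

View pics/g.png

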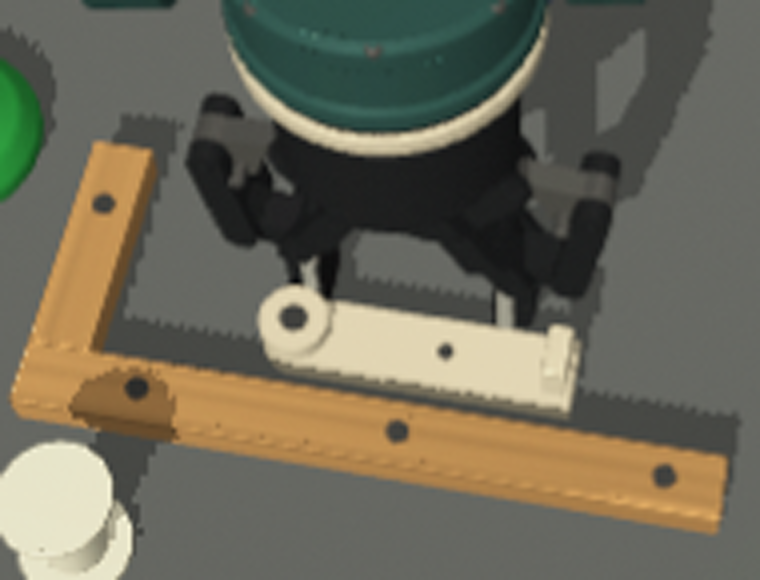

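Hub hole at crop (293,317), centre hole at (446,350). The bar is parallel to the fence, a few mm short of it. From here I track the holes numerically.

```bash
cat > t.py <<'E'
from h import *
C=np.array([704.2,-90.8]);a=np.radians(78.95);yh=np.array([np.cos(a),np.sin(a)]);xh=np.array([yh[1],-yh[0]])
def stopf(w): d=np.asarray(w)[:2]-C;return np.array([d@xh,d@yh])
def dark(s,w,z,r=5):
    u,v=w2px(s,[[*w,z]])[0];
    for _ in range(4):
        g=cv2.cvtColor(s["img"],cv2.COLOR_RGB2GRAY).astype(float)
        Y,X=np.mgrid[:480,:640];m=(np.hypot(X-u,Y-v)<r);wt=np.clip(np.percentile(g[m],70)-25-g,0,None)*m
        if wt.sum()==0: return None
        u,v=(X*wt).sum()/wt.sum(),(Y*wt).sum()/wt.sum()
    return px2w(s,[u,v],z)[0][:2]
def track(hub,name="scene"):
    "hub: guess in stop frame"
    s=snapshot(name)
    w=lambda p:C+p[0]*xh+p[1]*yh
    h=dark(s,w(hub),20);c=dark(s,w(np.add(hub,[0,53])),12,4)
    f=[stopf(dark(s,w(p),16,4)) for p in((11,20),(11,200),(-55,-11))]
    print(name,"hub",stopf(h).round(1),"ctr",stopf(c).round(1),"stop holes",np.round(f,1).tolist())
    k=stopf(c)-stopf(h);print("len",np.hypot(*k).round(1),"ang",np.degrees(np.arctan2(-k[0],k[1])).round(2))
    r=robot.read_state();print("tcp",stopf(r["position"]).round(1),r["position"][2].round(1),r["ft_force"].round(1),r["time_s"])
E
python3 - <<'E'
from t import *
s=snapshot("scene");p=px2w(s,[190+293/4-.4,240+317/4-.4],20)[0];g=stopf(p);print(g)
track(g)
E
```

```text
[-21.89833005  66.76001952]
scene hub [-21.5  66.8] ctr [-21.5 119.8] stop holes [[10.9, 20.0], [10.8, 200.3], [-55.1, -11.1]]
len 53.0 ang -0.01
tcp [-44.7 105.2] 14.4 [-1.   0.3  0.4] 7.45
```

Call:
servo_tool(
  rows=[
    [[2, 0, 0, 0, 0.7], [4, 0, 0, 0, 0.7], [6, 0, 0, 0, 0.7], [7, 0, 0, 0, 0.7], [8, 0, 0, 0, 0.7], [8.5, 0, 0, 0, 0.7], [8.5, 0, 0, 0, 0.7]],
  ],
)

```text
time_s: 8.15
position: [688.7, 19.5, 14.4]
tcp_rot: [3.127, -0.301, 0.0]
ft_force: [-1.3, 0.6, -0.1]
finger_gap: 59.6
grasp_force: 0.8
```

Call:
servo_tool(
  rows=[
    [[0.5, 0, 0, 0, 0.7], [0.5, 0, 0, 0, 0.7]],
  ],
)

```text
time_s: 8.35
position: [689.1, 19.4, 14.3]
tcp_rot: [-3.127, 0.301, -0.0]
ft_force: [-2.4, -0.6, 0.9]
finger_gap: 60.0
grasp_force: 1.1
```

```bash
python3 -c "
from t import *
track([-12.5,66.8])"
```

```text
scene hub [-13.   66.8] ctr [-13.2 119.8] stop holes [[10.9, 20.0], [10.8, 200.3], [-55.1, -11.1]]
len 53.0 ang 0.24
tcp [-35.9 105.2] 14.3 [-2.3  0.8  1.7] 8.4
```

Call:
servo_tool(
  rows=[
    [[-5, 0, 0, 0, 0.7], [-12, 0, 0, 0, 0.7], [-12, 0, -30, 0, 0.7], [-12, 0, -70, 0, 0.7], [-5, -30, -70, 0, 0.3], [10, -60, -70, 0, 0], [20, -85, -70, 0, 0], [20, -88, -70, 0, 0], [20, -88, -70, 0, 0], [20, -88, -70, 0, 0]],
  ],
)

```text
time_s: 9.4
position: [725.0, 101.4, 84.2]
tcp_rot: [3.127, -0.301, -0.0]
ft_force: [0.4, 0.1, -0.7]
finger_gap: -0.4
grasp_force: 0.0
```

Call:
servo_tool(
  rows=[
    [[0, 0, 25, 0, 0], [0, 0, 45, 0, 0], [0, 0, 55, 0, 0], [0, 0, 58, 0, 0], [0, 0, 60, 0, 0], [0, 0, 60, 0, 0]],
  ],
)

```text
time_s: 10.0
position: [725.9, 101.8, 25.2]
tcp_rot: [-3.127, 0.302, -0.002]
ft_force: [-0.4, -0.7, -0.4]
finger_gap: 0.1
grasp_force: 0.0
```

```bash
python3 - <<'E'
from t import *
track([-13,66.8])
s=snapshot("scene")
cv2.imwrite("pics/i.png",cv2.resize(s["img"][240:385,200:400],None,fx=4,fy=4,interpolation=cv2.INTER_CUBIC)[:,:,::-1])
E
```

```text
scene hub [-13.   66.8] ctr [-13.2 119.8] stop holes [[10.9, 20.0], [10.8, 200.3], [-55.1, -11.1]]
len 53.0 ang 0.22
tcp [-15.6 193.3] 25.3 [-0.2 -0.4 -0.6] 10.05
```

View pics/i.png

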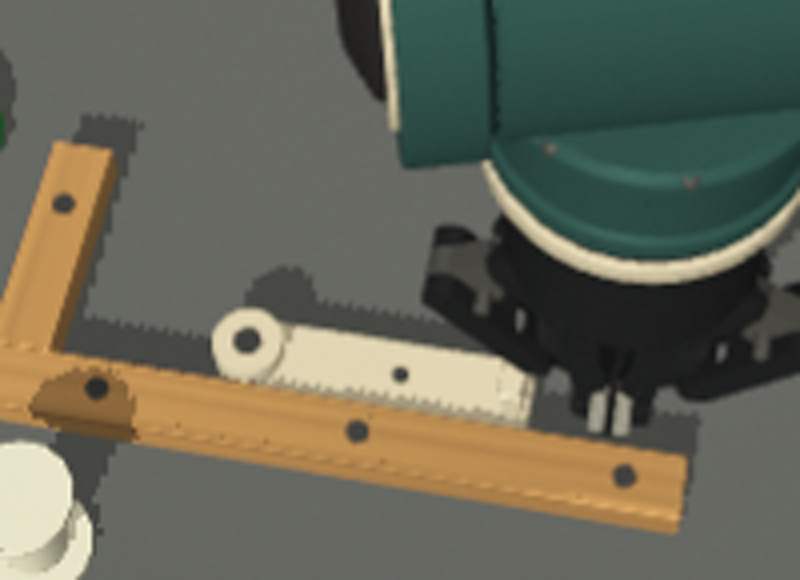

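Shut fingertips at crop (608,410) stand past the tab end at (520,385), clear of the fence. Now I push towards the end stop.

Call:
servo_tool(
  rows=[
    [[0, 4, 0, 0, 0], [0, 8, 0, 0, 0], [0, 11, 0, 0, 0], [0, 14, 0, 0, 0], [0, 17, 0, 0, 0], [0, 20, 0, 0, 0], [0, 23, 0, 0, 0], [0, 26, 0, 0, 0], [0, 29, 0, 0, 0], [0, 32, 0, 0, 0]],
  ],
)

```text
time_s: 11.1
position: [719.4, 70.3, 24.3]
tcp_rot: [-3.127, 0.301, -0.0]
ft_force: [0.7, 2.3, 0.7]
finger_gap: -0.1
grasp_force: 1.1
```

```bash
python3 -c "
from t import *
track([-13,49])"
```

```text
scene hub [-12.6  50.5] ctr [-13.  103.5] stop holes [[10.9, 20.0], [10.9, 200.3], [-55.1, -11.1]]
len 53.0 ang 0.49
tcp [-15.9 160.6] 24.3 [0.9 1.6 1. ] 11.15
```

Call:
servo_tool(
  rows=[
    [[0, 3, 0, 0, 0], [0, 6, 0, 0, 0], [0, 9, 0, 0, 0], [0, 12, 0, 0, 0], [0, 15, 0, 0, 0], [0, 18, 0, 0, 0], [0, 21, 0, 0, 0], [0, 24, 0, 0, 0], [0, 27, 0, 0, 0], [0, 30, 0, 0, 0], [0, 33, 0, 0, 0], [0, 35, 0, 0, 0], [0, 36, 0, 0, 0], [0, 36.5, 0, 0, 0], [0, 36.5, 0, 0, 0]],
  ],
)

```text
time_s: 12.65
position: [712.5, 34.6, 24.3]
tcp_rot: [3.127, -0.301, -0.0]
ft_force: [0.2, 1.2, -0.1]
finger_gap: 0.1
grasp_force: 0.6
```

```bash
python3 -c "
from t import *
track([-12.5,14])"
```

```text
scene hub [-12.2  14. ] ctr [-12.7  67. ] stop holes [[10.9, 20.0], [10.8, 200.3], [-55.1, -11.1]]
len 53.0 ang 0.54
tcp [-15.9 124.7] 24.3 [0.2 1.2 0.9] 12.7
```

2 mm to go; fine steps while watching the force.

Call:
servo_tool(
  rows=[
    [[0, 0.5, 0, 0, 0], [0, 1, 0, 0, 0], [0, 1.5, 0, 0, 0], [0, 1.5, 0, 0, 0]],
  ],
)

```text
time_s: 13.1
position: [712.2, 33.2, 24.3]
tcp_rot: [3.127, -0.301, -0.0]
ft_force: [0.5, 2.4, 1.4]
finger_gap: 0.1
grasp_force: 1.0
```

Call:
servo_tool(
  rows=[
    [[0, 0.3, 0, 0, 0], [0, 0.5, 0, 0, 0], [0, 0.5, 0, 0, 0]],
  ],
)

```text
time_s: 13.4
position: [712.1, 32.7, 24.3]
tcp_rot: [3.127, -0.301, -0.0]
ft_force: [0.1, 1.8, 0.3]
finger_gap: -0.0
grasp_force: 1.0
```

```bash
python3 -c "
from t import *
track([-12.5,12])"
```

```text
scene hub [-12.2  12. ] ctr [-12.8  65.1] stop holes [[10.9, 20.0], [10.8, 200.3], [-55.1, -11.1]]
len 53.1 ang 0.6
tcp [-15.9 122.7] 24.3 [-0.3  2.   1.2] 13.45
```

Call:
servo_tool(
  rows=[
    [[0, 0.3, 0, 0, 0], [0, 0.5, 0, 0, 0], [0, 0.5, 0, 0, 0]],
  ],
)

```text
time_s: 13.75
position: [712.0, 32.5, 24.3]
tcp_rot: [-3.127, 0.301, -0.0]
ft_force: [2.5, 4.8, 1.1]
finger_gap: 0.0
grasp_force: 2.5
```

Call:
servo_tool(
  rows=[
    [[0, -5, 0, 0, 0], [0, -12, 0, 0, 0], [0, -12, -30, 0, 0], [0, -12, -65, 0, 0], [-30, 0, -65, 0, 0.4], [-44, 30, -65, 0, 0.7], [-44, 60, -65, 0, 0.7], [-44, 62, -65, 0, 0.7], [-44, 62, -65, 0, 0.7], [-44, 62, -40, 0, 0.7], [-44, 62, -10, 0, 0.7], [-44, 62, 5, 0, 0.7], [-44, 62, 9, 0, 0.7], [-44, 62, 10, 0, 0.7], [-44, 62, 10, 0, 0.7]],
  ],
)

```text
time_s: 15.25
position: [657.4, -19.8, 14.8]
tcp_rot: [-3.127, 0.301, -0.001]
ft_force: [0.1, -0.0, 0.1]
finger_gap: 59.8
grasp_force: 0.0
```

```bash
python3 -c "
from t import *
track([-12.5,12])"
```

```text
scene hub [-12.2  11.9] ctr [-12.7  65.1] stop holes [[10.9, 20.0], [10.9, 200.3], [-55.1, -11.1]]
len 53.2 ang 0.59
tcp [-59.5  60.6] 14.9 [ 0.9 -0.1  0.4] 15.3
```

Call:
servo_tool(
  rows=[
    [[5, 0, 0, 0, 0.7], [10, 0, 0, 0, 0.7], [15, 0, 0, 0, 0.7], [19, 0, 0, 0, 0.7], [22, 0, 0, 0, 0.7], [23.5, 0, 0, 0, 0.7], [24, 0, 0, 0, 0.7], [24, 0, 0, 0, 0.7]],
  ],
)

```text
time_s: 16.1
position: [680.5, -24.8, 14.3]
tcp_rot: [-3.127, 0.301, 0.0]
ft_force: [0.6, 0.3, -0.4]
finger_gap: 60.2
grasp_force: 0.0
```

Call:
servo_tool(
  rows=[
    [[0.3, 0, 0, 0, 0.7], [0.6, 0, 0, 0, 0.7], [0.6, 0, 0, 0, 0.7]],
  ],
)

```text
time_s: 16.4
position: [681.0, -24.9, 14.3]
tcp_rot: [-3.127, 0.301, 0.0]
ft_force: [-1.3, 0.1, -0.0]
finger_gap: 59.8
grasp_force: 0.6
```

```bash
python3 -c "
from t import *
track([-12.5,12])"
```

```text
Traceback (most recent call last):
  File "t.py", line 17, in track
    f=[stopf(dark(s,w(p),16,4)) for p in((11,20),(11,200),(-55,-11))]
       ~~~~~^^^^^^^^^^^^^^^^^^^
  File "t.py", line 3, in stopf
    def stopf(w): d=np.asarray(w)[:2]-C;return np.array([d@xh,d@yh])
                    ~~~~~~~~~~~~~^^^^
IndexError: too many indices for array: array is 0-dimensional, but 1 were indexed
```

The arm now hides one of the reference holes. I keep nudging until the force rises.

Call:
servo_tool(
  rows=[
    [[0.3, 0, 0, 0, 0.7], [0.5, 0, 0, 0, 0.7], [0.5, 0, 0, 0, 0.7]],
  ],
)

```text
time_s: 16.75
position: [681.5, -24.9, 14.3]
tcp_rot: [-3.127, 0.301, 0.001]
ft_force: [-1.7, 1.6, 0.6]
finger_gap: 59.4
grasp_force: 1.3
```

Call:
servo_tool(
  rows=[
    [[0.2, 0, 0, 0, 0.7], [0.4, 0, 0, 0, 0.7], [0.4, 0, 0, 0, 0.7]],
  ],
)

```text
time_s: 17.05
position: [681.7, -25.0, 14.3]
tcp_rot: [-3.127, 0.301, 0.002]
ft_force: [-6.3, 2.7, 3.0]
finger_gap: 59.5
grasp_force: 3.2
```

Firm against the fence at 6 N. Withdraw straight back and up, clear of everything.

Call:
servo_tool(
  rows=[
    [[-4, 0, 0, 0, 0.7], [-12, 0, 0, 0, 0.7], [-20, 0, 0, 0, 0.7], [-20, 0, -30, 0, 0.7], [-20, 0, -70, 0, 0.7], [-50, 0, -110, 0, 0.7], [-100, 0, -150, 0, 0.7], [-150, 0, -150, 0, 0.7], [-150, 0, -150, 0, 0.7]],
  ],
)

```text
time_s: 17.95
position: [531.6, 4.2, 166.0]
tcp_rot: [-3.127, 0.3, -0.004]
ft_force: [0.7, -0.3, 0.1]
finger_gap: 59.8
grasp_force: 0.0
```

```bash
python3 - <<'E'
from t import *
track([-12,12])
s=snapshot("scene");save(s,"z")
E
```

```text
scene hub [-12.1  11.9] ctr [-11.9  64.9] stop holes [[10.9, 20.0], [10.8, 200.3], [-55.1, -11.1]]
len 53.0 ang -0.18
tcp [-187.3   60.2] 165.7 [ 1.  -0.4  0.8] 18.0
```

View pics/z.png

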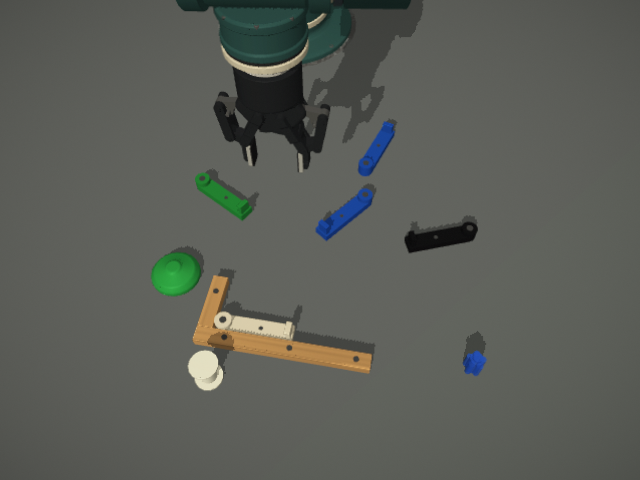

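The kicker is home, with its hub at (223,320) in the corner and its bar along the fence. The cap (176,273), bobbin (206,370) and star post (474,363) have not moved, and the hand is clear.

```bash
python3 -c "
from cell import robot
print(robot.hand_in())"
```

```text
the job is handed in; nothing more can be done
None
```

The nickel kicker arm lies flush along the fence with its hub against the end stop (measured within about 0.2 mm and 0.2° of home), the cap, bobbin and star post look unmoved, the hand is clear, and the job was handed in at about 18 s (no verdict was returned).

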